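# Pack and press a box of candles in the packing jig

### The arm

A 6-joint arm with a two-finger parallel gripper is mounted at the origin on the work surface. World frame = base frame: x ahead of the robot, y to its left, z up, the work surface at z = 0. Lengths are in m, angles in rad, forces in N, time in s.
With the tool pointing down it reaches from about 0.25 to 0.725 m from the base axis. Payload 4 kg.
Tool frame: the origin (TCP) lies on the centre line of the jaws, within the pads' length; the fingertips stand 17 mm ahead of it and the grasp point (between the pads) lies 2 mm behind it; z points along the fingers, y is the line along which they close (so a half turn about z gives the same grasp; the last joint's range is limited). The gripper opens to 85 mm and grips with 20 to 120 N. Pads are 22 mm wide; open, the fingers measure 114 mm over their backs; the gripper's body (76 mm by 85 mm) begins 54 mm behind the grasp point. The pads swing forward as they close: fully open they stand 13 mm farther back than shut.
Start: joints at [1.151, 0.241, 0.005, 1.335, 0, 1.571], TCP at [0.204, 0.457, 0.248] pointing down, gripper open.
Joint ranges: [-2.72, 2.72], [-1.05, 1.87], [-1.09, 1.28], [-1.99, 2.15], [-1.42, 1.44], [-3.14, 3.14]. Speed limits (rad/s): [2.79, 2.79, 3.14, 3.14, 3.14, 3.14].

### API

Orientations are given as a unit quaternion [x, y, z, w].
In Python, from workcell import get_obs, imaging, order gives the robot as it stands.
- The arm moves only by the tool apply_moves, never from a script. Its argument "targets" is a list that holds one entry, the list of rows, each a list of 5 numbers: the shift along the world's x, y, z in units of 40 mm (1.0 is 40 mm), then the turn about the world's z in degrees, then the gripper command: -1 is shut, 1 is fully open, values between are in proportion. In form: [[[dx, dy, dz, turn, fingers], ...]]. A call has 1 to 8 rows; each row shifts and turns the commanded pose from where the row before left it; what a row does not reach is not made up. A row lasts 1/12 s, in which the tool goes at most 41.7 mm and 7.16 degrees, less where a joint would pass 70% of its speed; a pose out of reach is approached as far as the arm can. A call is refused whole if a number of a shift passes 1 or a number of a turn 7.16, either way. A call with a gripper value outside its range is refused whole. The fingers move at their own pace and stop on an object; the grip force is fixed at half the most. Time passes only in rows, so rows that do not move let the fingers close. It gives the time, the measured TCP pose, the force, the opening and the grip force at its end, in the units of the state.
- get_obs(): the state, without advancing time (a new reading comes with each control period).
- imaging.camera(name): name is "side" or "top"; returns (picture, depth): 480x640x3 uint8, blue, green, red; 480x640 float32, m along the optical axis (not along the pixel's ray), 0 where there is no reading.
- imaging.get_calibration(name): a dict with "camera_matrix" (3x3 intrinsics, pixels), "k1" (the pictures are not rectified: a ray, as slopes to the right and down, at radius r is drawn at 1 + k1 r^2 times it, then the intrinsics apply), "eye" and "rotation" of the camera in the world. Camera axes: x right, y down, z forward; pixel columns grow to the right and rows downward; lengths in m; the calibration is good to about 2 mm. A picture is of the moment at which its call begins. get_calibration takes no time and is no camera call.
- order.job_done(): hands the job in; it is judged then, once.
The state is a dict: "clock": time; "joint_pos": joint angles; "joint_vel": joint speeds; "tau": joint torques, N m; "eef_pos": TCP position; "tool_rot": TCP orientation; "ft_force": force on the tool from outside, world axes, zero at the start; "ft_torque": the same for the moment, N m; "grip_width": finger opening in m; "grasp_force": force on a finger pad.
Only numpy, scipy, OpenCV 4.12 (cv2) and the standard library are available. Lean on these libraries where they do the work, as an engineer would, in place of code of your own. Each camera call takes 0.05 s, during which the arm holds its last target. There are 200 camera calls.

### The job

Push the jig's red cam lever through its quarter turn to the stop so that the carton is locked in, then lay every red candle that is there flat in the carton, side by side, leaving the ivory one out. Fit the lid fully home on the carton and swing the hold-down clamp arm over onto it, with the lever still locked. Let it press for three seconds or more, then swing the arm right back and push the lever back to its open stop, leaving the closed carton in the jig and the cup standing.

Things in the scene. Friction and masses are not known exactly. Their poses are not given: they have to be found in the camera images.
- jig: Packing jig fixed to the bench: aluminium plate 230 (x) x 320 (y) x 10 mm. Origin at the centre of its underside; the carton's nest is in the middle, the cam lever on its -y side, the clamp on its +y side (two blue cheeks at jig y = 107 to 141 mm, up to 90 mm high). Low fences 18 mm high stand round the nest on three sides.
- carton: White open carton, outside 156 (x) x 126 (y) x 31 mm high, walls and floor 3 mm (inside 150 x 120 x 28). Loose, in the jig's nest (2 mm play) on the plate; origin at the centre of its underside, axes along the jig's.
- lid_grip (a point): Lid: white plate 156 (x) x 126 (y) x 4 mm with a red stripe; a 140 x 110 x 4 mm plug below that drops into the carton's mouth with 5 mm play; on top a brown upright grip ridge 50 mm (along x) x 12 mm thick (y) x 22 mm high. The point is the ridge's centre, 19 mm above the underside of the plug and 11 mm above the top of the plate. Fitted, it is 46 mm above the carton's underside, over its centre, x along the carton's x (either way round). 90 g.
- lever (a joint): Cam lever angle about a vertical axis: 0 = open (handle along the jig's -y), 1.571 = locked at its stop (handle along the jig's -x); it turns clockwise seen from above to lock. Stiff: about 2 N at the knob; stays where it is left.
- lever_axis (a point): On the lever's vertical axis (jig x = 45, y = -103 mm), at the height of the knob's middle, 77 mm above the jig's underside.
- lever_knob (a point): Middle of the upright red knob on the end of the lever handle, 90 mm from the axis: 18 mm across, standing free of the handle from 61 to 96 mm above the bench, where it can be pushed from the side or pinched from above.
- clamp (a joint): Hold-down arm angle about a level axis along the jig's x: 0 = open, leaning back 36 deg past upright away from the carton; 2.20 = level; rests on the fitted lid at about 2.22; stop at 2.26. Hinge nearly free: its own weight (250 g) keeps it at either side of upright, which lies at 0.63.
- clamp_axis (a point): On the clamp's hinge axis, midway (jig x = 0, y = 122 mm), 75 mm above the jig's underside.
- clamp_bar (a point): Middle of the arm's red cross handle, a round bar 12 mm thick along the jig's x, ends 66 mm either side of this point. The arm's stem (18 mm wide) meets it in the middle, so pinch it from above at about 40 mm to one side. It lies 90 mm along the arm from the hinge axis and 12 mm off it on the side away from the foot (91 mm radius); with the arm level the bar is 87 mm above the bench. Below the arm, 70 mm from the hinge, is a rubber foot that presses on the lid.
- red1_mid (a point): A red candle, lying on its side, 22 mm thick, 130 mm long plus a short wick; slightly faceted so it does not roll away. The point is its centre (11 mm above what it lies on); its x axis runs along the candle to the wick end. 50 g. May be absent.
- red2_mid (a point): A red candle, lying on its side, 22 mm thick, 130 mm long plus a short wick; slightly faceted so it does not roll away. The point is its centre (11 mm above what it lies on); its x axis runs along the candle to the wick end. 50 g. May be absent.
- red3_mid (a point): A red candle, lying on its side, 22 mm thick, 130 mm long plus a short wick; slightly faceted so it does not roll away. The point is its centre (11 mm above what it lies on); its x axis runs along the candle to the wick end. 50 g. May be absent.
- red4_mid (a point): A red candle, lying on its side, 22 mm thick, 130 mm long plus a short wick; slightly faceted so it does not roll away. The point is its centre (11 mm above what it lies on); its x axis runs along the candle to the wick end. 50 g. May be absent.
- ivory_mid (a point): An ivory candle of the same shape, not for this box, lying on its side, 22 mm thick, 130 mm long plus a short wick; slightly faceted so it does not roll away. The point is its centre (11 mm above what it lies on); its x axis runs along the candle to the wick end. 50 g.
- cup: A red plastic cup standing on the bench, 80 mm wide, 100 mm high, a bystander to be left standing. Origin at the centre of its underside.
There are look-alikes about, which are no part of the job. What is shaped like the part that bears red3_mid but blue, pink or yellow is not meant.

How it is judged:
By the outcome, as a careful person would: the job done as asked, in the order asked, and still so for the second after the job is handed in, with the robot touching nothing.
Of red1, red2, red3, red4 only 2 to 4 are there at a start; the rules pass over those that are not, and their reading is None.
At some moment in a run one of red1, red2, red3, red4 may be knocked a few centimetres aside while the robot is not near it.
Once in a run the grip may slacken for a moment while it holds something.
It also fails if it takes over 210 s, if anything falls off the work surface, if the arm or the gripper's body presses on something with over 40 N, if the wrist force passes 120 N, or if a joint passes its speed limit or range.

## Working session

There is one attempt and no reset: what is moved stays moved. The work goes in short steps, Python scripts to look and compute and a tool call to move; the robot and the scene stay as the last step left them, time stands still between calls to the robot, and variables do not carry over. Pictures are saved under pics/ and viewed, at most 14 in all, crops included, and the job is handed in when it is done.

Besides the shell and the picture viewer there is one more tool, called after ">>>" as name(argument=value, ...) on one line, values as JSON. apply_moves: Moves the arm, as the interface text tells. Its arguments: {"type":"object","properties":{"targets":{"type":"array","items":{"type":"array","items":{"type":"array","items":{"type":"number"}}}}},"required":["targets"]}

```bash
mkdir -p pics; ls
cat > h.py <<'E'
import numpy as np, cv2
from workcell import get_obs, imaging, order
def snap(n):
    im,d=imaging.camera(n); return im.copy(),d.copy()
def rays(n,px):
    c=imaging.get_calibration(n);K=np.array(c["camera_matrix"],float);R=np.array(c["rotation"],float);e=np.array(c["eye"],float)
    p=np.atleast_2d(np.array(px,float))
    u=cv2.undistortPoints(p.reshape(-1,1,2),K,np.array([c["k1"],0,0,0.])).reshape(-1,2)
    return e,R,np.c_[u,np.ones(len(u))]
def world(n,px,depth):
    e,R,r=rays(n,px); return e+(r*np.reshape(depth,(-1,1)))@R.T
def atz(n,px,z):
    e,R,r=rays(n,px); w=r@R.T; return e+w*((z-e[2])/w[:,2])[:,None]
def proj(n,P):
    c=imaging.get_calibration(n);K=np.array(c["camera_matrix"],float);R=np.array(c["rotation"],float);e=np.array(c["eye"],float)
    q=(np.atleast_2d(P)-e)@R; s=q[:,:2]/q[:,2:]; s=s*(1+c["k1"]*(s**2).sum(1,keepdims=True))
    return s@K[:2,:2].T+K[:2,2]
def cloud(n,d):
    v,u=np.mgrid[0:480,0:640]; px=np.c_[u.ravel(),v.ravel()]
    W=world(n,px,d.ravel()).reshape(480,640,3); W[d<=0]=np.nan; return W
E
python3 - <<'E'
from h import *
for n in("top","side"):
    im,d=snap(n); cv2.imwrite(f"pics/{n}0.png",im); np.savez(f"{n}0.npz",im=im,d=d)
    c=imaging.get_calibration(n); print(n,c,(d>0).mean())
o=get_obs(); print(o)
E
```

```text
pics
top {'camera_matrix': array([[513.54082188,   0.        , 318.97971805],
       [  0.        , 513.54082188, 236.50206125],
       [  0.        ,   0.        ,   1.        ]]), 'k1': -0.1383450392430159, 'eye': array([ 0.28277887, -0.04531776,  1.36283308]), 'rotation': array([-0.70068617,  0.70824832, -0.06700384,  0.05416369])} 0.9960091145833333
side {'camera_matrix': array([[602.89902133,   0.        , 314.89131899],
       [  0.        , 602.89902133, 235.43269511],
       [  0.        ,   0.        ,   1.        ]]), 'k1': -0.004078782948750613, 'eye': array([-0.12150284, -1.02905224,  1.1239461 ]), 'rotation': array([ 0.87238552, -0.25236265,  0.11971359, -0.40115491])} 0.929833984375
{'clock': 0.1, 'joint_pos': array([ 1.15100622e+00,  2.41373733e-01,  3.84857077e-03,  1.33517469e+00,
       -2.26292718e-05,  1.57079819e+00]), 'joint_vel': array([ 0.00029445, -0.00060476,  0.00355807, -0.00043612, -0.00011393,
        0.00089103]), 'tau': array([-6.62236434e-04, -3.73137510e+01,  2.53010398e+01,  1.08816932e-02,
       -7.92071842e-05,  6.54073744e-06]), 'eef_pos': array([0.20357488, 0.45610192, 0.24747994]), 'tool_rot': array([ 2.08358061e-01,  9.78052152e-01, -9.33232744e-04, -1.87239689e-04]), 'ft_force': array([-0.35673458,  0.24212867,  0.54553594]), 'ft_torque': array([0.03303462, 0.0140577 , 0.01852503]), 'grasp_force': 0.0, 'grip_width': 0.08526244304905263}
```

```bash
sed -i 's/np.array(c\["rotation"\],float)/Rot.from_quat(c["rotation"]).as_matrix()/; 1a from scipy.spatial.transform import Rotation as Rot' h.py
python3 - <<'E'
from h import *
for n in("top","side"):
    z=np.load(f"{n}0.npz"); W=cloud(n,z["d"]); print(n,W[240,320],W[400,300], np.nanpercentile(W[...,2],[5,50,95]))
E
```

```text
top [ 0.50960152 -0.07428785 -0.00222007] [ 0.0915365  -0.01748541  0.01095862] [-0.75670283 -0.00076441  0.40463275]
side [0.58534193 0.04302698 0.01038144] [ 0.26843861 -0.36835129 -0.00349151] [-0.75363423 -0.00133085  0.39568249]
```

View pics/top0.png

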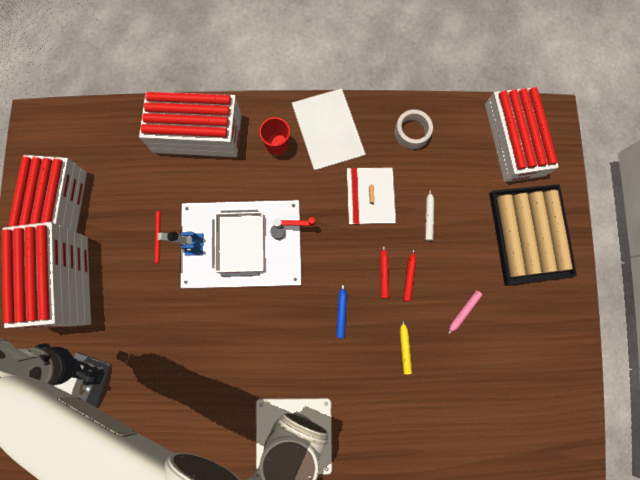

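View pics/side0.png

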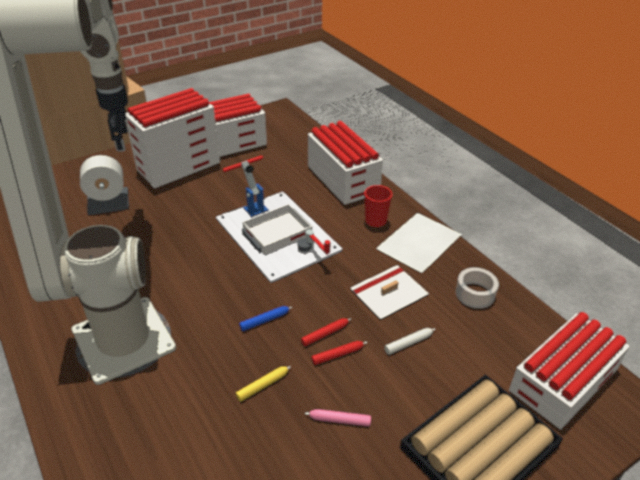

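The two pictures show the jig at top (240,244), the lever knob at (312,221), the clamp bar at (157,237) and the lid at (371,195). Two red candles lie at (385,273) and (409,276), the ivory one is at (430,216) and the cup at (276,135). The candles in the stacked boxes are look-alikes.

```bash
cat > seg.py <<'E'
from h import *
def blobs(n,z,zr=(0.0,0.15),box=(0.2,0.75,-0.45,0.25),hue='red',minpx=25):
    im,d=z["im"],z["d"]; W=cloud(n,d); h=cv2.cvtColor(im,cv2.COLOR_BGR2HSV).astype(int)
    H,S,V=h[...,0],h[...,1],h[...,2]
    m=((H<8)|(H>172))&(S>150)&(V>60) if hue=='red' else (S<60)&(V>130)
    m&=(W[...,2]>zr[0])&(W[...,2]<zr[1])&(W[...,0]>box[0])&(W[...,0]<box[1])&(W[...,1]>box[2])&(W[...,1]<box[3])
    k,l,st,ce=cv2.connectedComponentsWithStats(m.astype(np.uint8))
    out=[]
    for i in range(1,k):
        if st[i,4]<minpx: continue
        P=W[l==i]; c=np.median(P,0); r=cv2.minAreaRect((P[:,:2]*1000).astype(np.float32))
        out.append((ce[i].round(),st[i,4],P.mean(0).round(4),np.percentile(P[:,2],[5,95]).round(4),np.round(r[0],1),np.round(r[1],1),round(r[2],1)))
    return out
E
python3 - <<'E'
from seg import *
for n in("top","side"):
    z=np.load(f"{n}0.npz")
    print(n); [print(*b) for b in blobs(n,z)]
    print("white"); [print(*b) for b in blobs(n,z,hue='w',zr=(0.003,0.06),minpx=100)]
E
```

```text
top
[274. 147.] 101 [0.747  0.0446 0.0715] [0.0329 0.0995] [745.8  43.9] [47.   8.2] 89.9
[355. 196.] 295 [ 0.6289 -0.1704  0.0079] [0.003  0.0128] [ 630.3 -170.1] [156.6  15.1] 0.7
[300. 222.] 185 [ 0.5451 -0.0228  0.0672] [0.0554 0.0958] [554.9 -17.4] [87.2 32.6] 86.1
[384. 275.] 390 [ 0.412  -0.2411  0.018 ] [0.0108 0.0243] [ 414.8 -243.3] [ 25.  127.1] 89.8
[409. 278.] 394 [ 0.403  -0.3092  0.0178] [0.0106 0.0239] [ 407.1 -311.9] [ 24.3 130.8] 80.8
white
[349. 196.] 211 [ 0.6295 -0.1557  0.0077] [0.0039 0.0125] [ 631.  -155.8] [157.1  11.4] 0.9
[376. 196.] 1763 [ 0.6293 -0.2283  0.0078] [0.0039 0.0125] [ 631.4 -228. ] [157.3  98.8] 1.1
[429. 217.] 347 [ 0.5671 -0.3703  0.0186] [0.0111 0.0244] [ 572.8 -372.1] [ 22.  135.5] 85.6
[249. 244.] 7664 [0.4976 0.1159 0.012 ] [0.0053 0.0306] [501.7 116.2] [231.8 271. ] 1.0
side
[368. 208.] 187 [0.7458 0.0381 0.0619] [0.0147 0.0971] [744.6  40.9] [10.5 52. ] 0.7
[322. 244.] 97 [ 0.542  -0.0311  0.0705] [0.0568 0.0933] [544.2 -17.2] [88.6 13.3] 85.3
[378. 280.] 153 [ 0.6303 -0.17    0.0072] [0.0029 0.0118] [ 635.  -169.3] [158.9  16.5] 1.7
[324. 331.] 470 [ 0.4097 -0.2459  0.0151] [0.0025 0.0222] [ 417.2 -238.6] [135.1  35. ] 0.9
[336. 352.] 516 [ 0.4008 -0.3136  0.0154] [0.0026 0.0229] [ 408.2 -306.6] [ 36.  132.4] 81.1
white
[279. 241.] 3777 [0.4867 0.1012 0.0124] [0.0048 0.0377] [502.9  97. ] [238.8 310.2] 1.2
[374. 278.] 140 [ 0.6261 -0.1561  0.0072] [0.0036 0.0106] [ 628.5 -155.5] [153.2  13.1] 1.6
[392. 295.] 1457 [ 0.6269 -0.2313  0.0072] [0.0037 0.011 ] [ 631.1 -228.6] [160.3 102.8] 1.7
[409. 339.] 388 [ 0.5649 -0.3745  0.0177] [0.0111 0.0227] [ 572.2 -368.3] [ 33.  136.9] 87.8
```

Run:
```python
from seg import *
from scipy.spatial.transform import Rotation as R
for n in("top","side"):
    z=np.load(f"{n}0.npz");im,d=z["im"],z["d"];W=cloud(n,d)
    h=cv2.cvtColor(im,cv2.COLOR_BGR2HSV).astype(int);S,V=h[...,1],h[...,2]
    X,Y,Z=W[...,0],W[...,1],W[...,2]
    box=(X>.36)&(X<.64)&(Y>-.08)&(Y<.28)
    m=box&(Z>.004)&(Z<.12)
    k,l,st,ce=cv2.connectedComponentsWithStats((box&(Z>.0045)&(Z<.05)&(S<70)).astype(np.uint8))
    i=1+np.argmax(st[1:,4]); P=W[l==i]; print(n,"jig",cv2.minAreaRect((P[:,:2]*1000).astype(np.float32)))
    m=box&(Z>.034)&(Z<.05)&(S<70)&(Y>.0)&(Y<.16); P=W[m]; print(" rim",m.sum(),P.mean(0),cv2.minAreaRect((P[:,:2]*1000).astype(np.float32)))
    hm=((h[...,0]<8)|(h[...,0]>172))&(S>150)&(V>50)
    m=hm&box&(Z>.08)&(Y<0); P=W[m]; print(" knobtop",m.sum(),P.mean(0),np.percentile(P,[3,97],0).round(4).tolist())
    m=hm&(X>.36)&(X<.64)&(Y>.16)&(Y<.42)&(Z>.08)&(Z<.22); P=W[m]; 
    k,l,st,ce=cv2.connectedComponentsWithStats(m.astype(np.uint8))
    for i in range(1,k):
      if st[i,4]>20:
        P=W[l==i]; print(" bar",st[i,4],P.mean(0).round(4),np.percentile(P,[2,98],0).round(4).tolist(),cv2.minAreaRect((P[:,:2]*1000).astype(np.float32)))
print(atz("top",[[181.5,204],[299.5,200.5],[301,286],[181,288]],.01).round(4))
o=get_obs();print(R.from_quat(o["tool_rot"]).as_matrix().round(3))
```

```text
top jig ((501.47906494140625, 129.87167358398438), (232.57244873046875, 302.4048767089844), 0.6447409987449646)
 rim 228 [0.50443951 0.09011666 0.03903683] ((504.8794250488281, 88.75483703613281), (167.6111602783203, 136.63963317871094), 1.381392240524292)
 knobtop 44 [ 0.54390114 -0.05018185  0.09281321] [[0.5369, -0.0578, 0.0837], [0.5523, -0.0426, 0.098]]
 bar 248 [0.4972 0.324  0.1444] [[0.435, 0.3181, 0.1387], [0.5608, 0.3299, 0.1491]] ((498.6075134277344, 325.01788330078125), (131.61727905273438, 13.636627197265625), 0.8058712482452393)
side jig ((499.110595703125, 116.13493347167969), (234.29042053222656, 330.3458251953125), 0.968506395816803)
 rim 217 [0.50470228 0.08623584 0.03850414] ((499.5929870605469, 87.59246063232422), (143.36598205566406, 159.94874572753906), 89.46803283691406)
 knobtop 25 [ 0.54055295 -0.05560498  0.08934645] [[0.536, -0.0611, 0.0808], [0.5466, -0.0491, 0.0949]]
 bar 60 [0.5365 0.3236 0.1417] [[0.5155, 0.315, 0.1355], [0.559, 0.3358, 0.1471]] ((536.7685546875, 326.70147705078125), (47.86919021606445, 26.455780029296875), 4.782721996307373)
 bar 77 [0.4588 0.322  0.1417] [[0.4327, 0.314, 0.1338], [0.4857, 0.3301, 0.1473]] ((458.745361328125, 322.152099609375), (18.555402755737305, 58.26996612548828), 87.81034851074219)
[[ 0.6103  0.3015  0.01  ]
 [ 0.6165 -0.0199  0.01  ]
 [ 0.3853 -0.0225  0.01  ]
 [ 0.3821  0.2955  0.01  ]]
[[-0.913  0.408 -0.001]
 [ 0.408  0.913 -0.002]
 [-0.    -0.002 -1.   ]]
```

>>> apply_moves(targets=[[[0.53, -0.795, 0, 1.5, 0], [0.53, -0.795, 0, 1.5, 0], [0.53, -0.795, 0, 1.5, 0], [0.53, -0.795, 0, 1.5, 0], [0.53, -0.795, 0, 1.5, 0], [0.53, -0.795, 0, 1.5, 0], [0.53, -0.795, 0, 1.5, 0], [0.53, -0.795, 0, 1.5, 0]]])

```text
clock: 0.77
eef_pos: [0.3737, 0.2004, 0.2481]
tool_rot: [0.104, 0.995, -0.0, -0.0]
ft_force: [1.0, 0.7, -0.6]
grip_width: 0.0428
grasp_force: 0.0
```

>>> apply_moves(targets=[[[0.53, -0.795, 0, 1.5, 0], [0.53, -0.795, 0, 1.5, 0], [0.53, -0.795, 0, 1.5, 0], [0.53, -0.795, 0, 1.5, 0], [0.53, -0.795, 0, 1.5, 0], [0.53, -0.795, 0, 1.5, 0], [0.53, -0.795, 0, 1.5, 0], [0, 0, 0, 0, 0]]])

```text
clock: 1.43
eef_pos: [0.5246, -0.0257, 0.2471]
tool_rot: [0.017, 1.0, -0.001, 0.0]
ft_force: [1.0, 0.8, 0.3]
grip_width: 0.0425
grasp_force: 0.0
```

>>> apply_moves(targets=[[[0.485, -0.68, 0, 2, 0], [0, 0, -0.9, 0, 0], [0, 0, -0.9, 0, 0], [0, 0, -0.9, 0, 0], [0, 0, -0.7, 0, 0], [0, 0, -0.4, 0, 0], [0, 0, -0.3, 0, 0], [0, 0, 0, 0, 0]]])

```text
clock: 2.1
eef_pos: [0.5381, -0.047, 0.0807]
tool_rot: [-0.004, 1.0, 0.0, -0.004]
ft_force: [0.1, 0.2, 0.2]
grip_width: 0.0429
grasp_force: 0.0
```

>>> apply_moves(targets=[[[0, 0, 0, 0, -0.3], [0, 0, 0, 0, -0.6], [0, 0, 0, 0, -1], [0, 0, 0, 0, -1], [0, 0, 0, 0, -1], [0, 0, 0, 0, -1]]])

```text
clock: 2.6
eef_pos: [0.5413, -0.0512, 0.0851]
tool_rot: [-0.002, 1.0, -0.004, 0.0]
ft_force: [-0.1, -10.3, -4.5]
grip_width: 0.0162
grasp_force: 58.5
```

>>> apply_moves(targets=[[[-0.391, 0.03, 0, 0, -1], [-0.379, 0.1, 0, 0, -1], [-0.355, 0.16, 0, 0, -1], [-0.321, 0.22, 0, 0, -1], [-0.277, 0.27, 0, 0, -1], [-0.225, 0.32, 0, 0, -1], [-0.17, 0.355, 0, 0, -1], [0, 0, 0, 0, -1]]])

```text
clock: 3.27
eef_pos: [0.4446, 0.0093, 0.0836]
tool_rot: [-0.004, 1.0, -0.003, -0.01]
ft_force: [-23.2, -5.4, 13.8]
grip_width: 0.0004
grasp_force: 12.6
```

>>> apply_moves(targets=[[[-0.11, 0.38, 0, 0, -1], [-0.05, 0.39, 0, 0, -1], [0, 0.1, 0, 0, -1], [0, 0, 0, 0, -1], [0, 0, 0, 0, -1]]])

```text
clock: 3.68
eef_pos: [0.4396, 0.0431, 0.0832]
tool_rot: [-0.003, 1.0, -0.003, -0.01]
ft_force: [-21.2, -6.4, 11.3]
grip_width: 0.0001
grasp_force: 10.8
```

Run:
```python
from h import *
im,d=snap("side"); c=im[180:300,220:390]; cv2.imwrite("pics/a1.png",cv2.resize(c,None,fx=4,fy=4,interpolation=cv2.INTER_CUBIC))
```

```text
(no output)
```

View pics/a1.png

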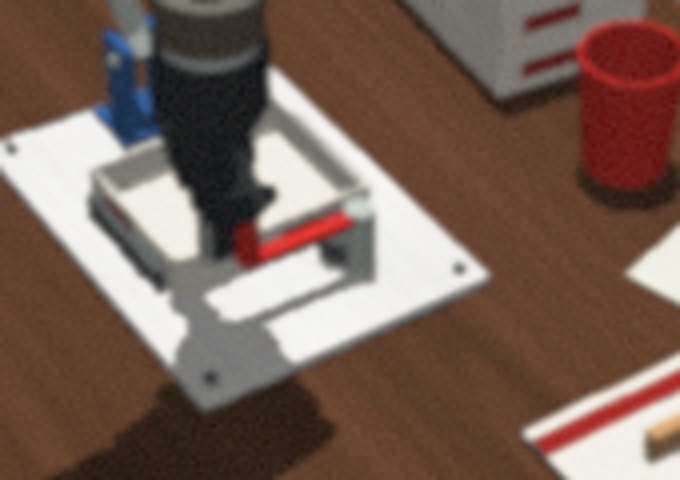

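The crop shows the lever handle lying along jig −x, with the knob at about (245,245) and the shut fingers beside it. I'll lift off and measure the lever angle.

>>> apply_moves(targets=[[[-0.3, 0, 0, 0, -1], [0, 0, 0.9, 0, -1], [0, 0, 0.9, 0, -1], [0, -0.9, 0.5, 0, -1], [0, -0.95, 0, 0, -1], [0, -0.95, 0, 0, -1], [0, -0.95, 0, 0, -1], [0, 0, 0, 0, -1]]])

```text
clock: 4.4
eef_pos: [0.4392, -0.1103, 0.1785]
tool_rot: [-0.0, 1.0, -0.002, 0.003]
ft_force: [0.8, 0.3, -0.4]
grip_width: 0.0
grasp_force: 0.0
```

```bash
cat > jig.py <<'E'
from seg import *
import sys
t=sys.argv[1]
for n in("top","side"):
    im,d=snap(n); np.savez(f"{n}{t}.npz",im=im,d=d); W=cloud(n,d)
    h=cv2.cvtColor(im,cv2.COLOR_BGR2HSV).astype(int);S,V=h[...,1],h[...,2]
    X,Y,Z=W[...,0],W[...,1],W[...,2]
    hm=((h[...,0]<8)|(h[...,0]>172))&(S>150)&(V>50)
    m=hm&(X>.35)&(X<.6)&(Y>-.08)&(Y<.08)&(Z>.05)&(Z<.11)
    P=W[m]; print(n,"lever",m.sum(),cv2.minAreaRect((P[:,:2]*1000).astype(np.float32)))
    k=P[P[:,2]>.08]; print(" knob",len(k),k.mean(0).round(4),np.percentile(k,[3,97],0).round(4).tolist())
    m=(S<70)&(Z>.035)&(Z<.048)&(X>.4)&(X<.6)&(Y>.05)&(Y<.22); P=W[m]
    print(" rim",m.sum(),np.percentile(P,[2,98],0).round(4).tolist(),cv2.minAreaRect((P[:,:2]*1000).astype(np.float32)))
    [print(*b) for b in blobs(n,dict(im=im,d=d))]
E
python3 jig.py 1; python3 -c "
from h import *
z=np.load('top1.npz');c=z['im'][180:310,160:420];cv2.imwrite('pics/a2.png',cv2.resize(c,None,fx=3,fy=3,interpolation=cv2.INTER_CUBIC))"
```

```text
top lever 150 ((493.6124267578125, 36.78907775878906), (87.17902374267578, 12.918767929077148), 0.20207571983337402)
 knob 38 [0.4572 0.0359 0.0937] [[0.4502, 0.0302, 0.0853], [0.4647, 0.0429, 0.0987]]
 rim 288 [[0.423, 0.0604, 0.0352], [0.5796, 0.2027, 0.0447]] ((501.3675537109375, 127.21163940429688), (161.8399200439453, 150.75143432617188), 0.6368322968482971)
[275. 147.] 105 [0.7471 0.0432 0.0692] [0.025  0.0995] [746.2  41.4] [ 7.5 47.3] 0.2
[354. 184.] 168 [ 0.6633 -0.17    0.0075] [0.003  0.0115] [ 663.  -170.3] [93.  14.9] 0.6
[277. 242.] 151 [0.4932 0.0367 0.0683] [0.0562 0.0965] [493.5  38.9] [87.1 15.6] 1.6
[384. 275.] 395 [ 0.4124 -0.2412  0.0177] [0.0087 0.0236] [ 414.8 -242.6] [127.5  25.4] 1.2
[409. 278.] 394 [ 0.4031 -0.3092  0.0181] [0.0099 0.0246] [ 407. -312.] [ 24.5 131.3] 81.1
side lever 99 ((477.5201110839844, 36.89781951904297), (57.45481491088867, 20.261253356933594), 8.314334869384766)
 knob 25 [0.4555 0.0312 0.0895] [[0.45, 0.0266, 0.0819], [0.4611, 0.0378, 0.0972]]
 rim 178 [[0.4213, 0.0738, 0.0351], [0.5585, 0.2062, 0.0428]] ((492.7276611328125, 139.6924285888672), (134.71420288085938, 143.9715576171875), 89.73751068115234)
[368. 208.] 195 [0.7458 0.0383 0.0611] [0.0107 0.0982] [743.8  39.5] [54.4 12.3] 89.8
[286. 240.] 102 [0.4725 0.0346 0.0683] [0.055 0.095] [492.3  43.8] [89.1 32.2] 33.7
[378. 280.] 150 [ 0.63   -0.1701  0.0074] [0.0032 0.0114] [ 630.6 -170. ] [152.1  16.6] 2.2
[324. 331.] 468 [ 0.4095 -0.2462  0.0152] [0.0022 0.0229] [ 417.7 -238.3] [137.9  35.6] 0.9
[336. 352.] 516 [ 0.4009 -0.3138  0.0155] [0.0037 0.0228] [ 407.5 -305.9] [ 34.9 132.9] 81.6
```

View pics/a2.png

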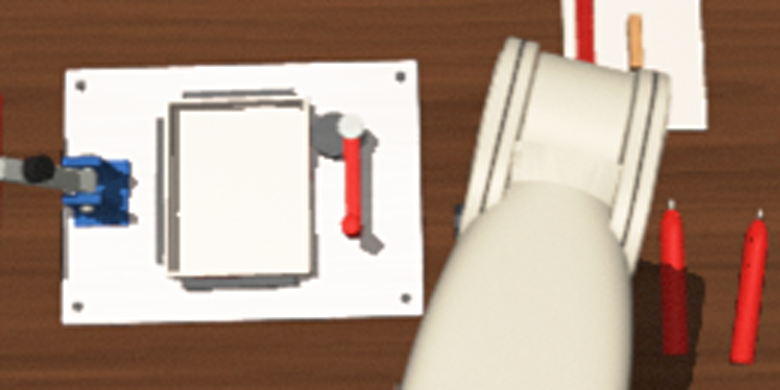

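The top crop shows the carton in the nest and the lever at (349,127) to (351,225), within about 1° of jig −x. I'll press the knob gently to +y so it is certainly on its stop.

>>> apply_moves(targets=[[[0.44, 0.8, 0, 0, -1], [0, 0.8, 0, 0, -1], [0, 0.7, -0.5, 0, -1], [0, 0, -0.9, 0, -1], [0, 0, -0.9, 0, -1], [0, 0.2, 0, 0, -1], [0, 0.2, 0, 0, -1], [0, 0, 0, 0, -1]]])

```text
clock: 5.17
eef_pos: [0.4567, 0.0055, 0.086]
tool_rot: [-0.005, 1.0, 0.0, 0.001]
ft_force: [0.7, 0.1, 0.2]
grip_width: -0.0001
grasp_force: 0.0
```

>>> apply_moves(targets=[[[0, 0.1, 0, 0, -1], [0, 0.1, 0, 0, -1], [0, 0, 0, 0, -1]]])

```text
clock: 5.42
eef_pos: [0.4571, 0.012, 0.086]
tool_rot: [-0.004, 1.0, 0.0, 0.002]
ft_force: [-0.1, 0.4, -0.3]
grip_width: 0.0001
grasp_force: 0.0
```

>>> apply_moves(targets=[[[0, 0.1, 0, 0, -1], [0, 0.1, 0, 0, -1], [0, 0, 0, 0, -1]]])

```text
clock: 5.67
eef_pos: [0.4566, 0.0148, 0.0856]
tool_rot: [-0.002, 1.0, -0.006, 0.001]
ft_force: [0.1, -15.4, 5.7]
grip_width: -0.0004
grasp_force: 7.9
```

>>> apply_moves(targets=[[[0, 0.1, 0, 0, -1], [0, 0, 0, 0, -1]]])

```text
clock: 5.83
eef_pos: [0.4565, 0.0152, 0.0857]
tool_rot: [-0.001, 1.0, -0.01, 0.001]
ft_force: [-1.2, -26.2, 7.1]
grip_width: -0.0004
grasp_force: 13.4
```

>>> apply_moves(targets=[[[0, -0.6, 0, 0, -1], [0, -0.4, 0.8, 0, -0.6], [-0.2, -0.5, 0.8, 0, -0.3], [-0.2, -0.9, 0, 0, 0], [-0.2, -0.95, 0, 0, 0], [-0.2, -0.95, 0, 0, 0], [-0.2, -0.95, 0, 0, 0], [-0.04, -0.95, 0, 0, 0]]])

```text
clock: 6.5
eef_pos: [0.4126, -0.2262, 0.1489]
tool_rot: [-0.003, 1.0, 0.0, 0.0]
ft_force: [0.7, 0.6, 0.3]
grip_width: 0.0428
grasp_force: 0.0
```

>>> apply_moves(targets=[[[0, -0.3, 0, 0, 0], [0, 0, -0.5, 0, 0], [0, 0, 0, 0, 0]]])

```text
clock: 6.75
eef_pos: [0.4124, -0.2368, 0.1262]
tool_rot: [-0.002, 1.0, 0.001, -0.002]
ft_force: [-0.2, 0.6, 0.6]
grip_width: 0.0425
grasp_force: 0.0
```

Run:
```python
from seg import *
p=np.array([[168,101],[309,97],[314,275],[168,275]])/3+[160,180]
q=atz("top",p,.041);print(q.round(4),q.mean(0))
for n in("top","side"):
    im,d=snap(n);[print(*b) for b in blobs(n,dict(im=im,d=d),box=(.3,.52,-.45,-.17))]
    cv2.imwrite(f"pics/{n}b.png",im)
```

```text
[[0.5754 0.2003 0.041 ]
 [0.5777 0.0759 0.041 ]
 [0.4208 0.0706 0.041 ]
 [0.4218 0.197  0.041 ]] [0.4989172  0.13593509 0.041     ]
[382. 253.] 28 [ 0.4708 -0.2379  0.0157] [0.0099 0.0225] [ 471.  -237.1] [10.1 28.2] 53.1
[324. 331.] 471 [ 0.4096 -0.246   0.0149] [0.002  0.0224] [ 417.2 -237.9] [134.8  35.2] 0.7
[336. 352.] 517 [ 0.3996 -0.3138  0.0153] [0.003  0.0221] [ 405.7 -306.7] [ 36.9 130.1] 83.5
```

>>> apply_moves(targets=[[[0, -0.1, -0.8, 0, 0], [0, 0, -0.8, 0, 0], [0, 0, -0.6, 0, 0], [0, 0, -0.3, 0, 0], [0, 0, -0.18, 0, 0], [0, 0, 0, 0, 0], [0, 0, 0, 0, -0.4], [0, 0, 0, 0, -1]]])

```text
clock: 7.52
eef_pos: [0.4153, -0.2409, 0.0226]
tool_rot: [-0.004, 1.0, -0.001, 0.001]
ft_force: [-5.2, 2.7, 13.9]
grip_width: 0.02
grasp_force: 60.4
```

>>> apply_moves(targets=[[[0, 0, 0, 0, -1], [0, 0, 0, 0, -1], [0, 0, 0, 0, -1], [0, 0, 0, 0, -1], [0, 0, 0.4, 0, -1], [0, 0, 0.6, 0, -1], [0, 0, 0, 0, -1], [0, 0, 0, 0, -1]]])

```text
clock: 8.18
eef_pos: [0.4154, -0.2414, 0.0627]
tool_rot: [-0.004, 1.0, -0.001, 0.002]
ft_force: [-0.5, 0.0, -0.5]
grip_width: 0.0197
grasp_force: 58.9
```

>>> apply_moves(targets=[[[0, 0, 0.9, 0, -1], [0, 0, 0.9, 0, -1], [0.18, 0.85, 0.38, 0, -1], [0.18, 0.85, 0, 0, -1], [0.18, 0.85, 0, 0, -1], [0.18, 0.85, 0, 0, -1], [0.18, 0.85, 0, 0, -1], [0.18, 0.85, 0, 0, -1]]])

```text
clock: 8.85
eef_pos: [0.4567, -0.0351, 0.1475]
tool_rot: [-0.004, 1.0, 0.0, -0.001]
ft_force: [1.3, 0.4, -0.5]
grip_width: 0.0201
grasp_force: 59.0
```

>>> apply_moves(targets=[[[0.18, 0.85, 0, 0, -1], [0.18, 0.85, 0, 0, -1], [0.18, 0.85, 0, 0, -1], [0.18, 0.85, 0, 0, -1], [0.18, 0.85, 0, 0, -1], [0.11, 0.68, 0, 0, -1], [0, 0, 0, 0.8, -1], [0, 0, 0, 0, -1]]])

```text
clock: 9.52
eef_pos: [0.497, 0.1617, 0.147]
tool_rot: [-0.013, 1.0, -0.0, -0.001]
ft_force: [-0.5, -0.5, -1.6]
grip_width: 0.0203
grasp_force: 59.1
```

Run:
```python
from seg import *
im,d=snap("side"); cv2.imwrite("pics/s2.png",cv2.resize(im[120:300,180:420],None,fx=3,fy=3)); print(get_obs()["eef_pos"])
[print(*b) for b in blobs("side",dict(im=im,d=d),zr=(.04,.25),box=(.35,.6,.0,.25))]
```

```text
[0.49679829 0.16055613 0.14712917]
[283. 188.] 93 [0.5333 0.1541 0.1423] [0.1309 0.176 ] [520.6 146.9] [85.2 29.4] 39.8
[258. 197.] 128 [0.4562 0.1564 0.1397] [0.1316 0.1466] [474.3 188.5] [110.6  49.2] 61.1
[290. 239.] 137 [0.4842 0.0339 0.0673] [0.0548 0.0942] [490.8  36.8] [85.2 20.9] 1.8
```

View pics/s2.png

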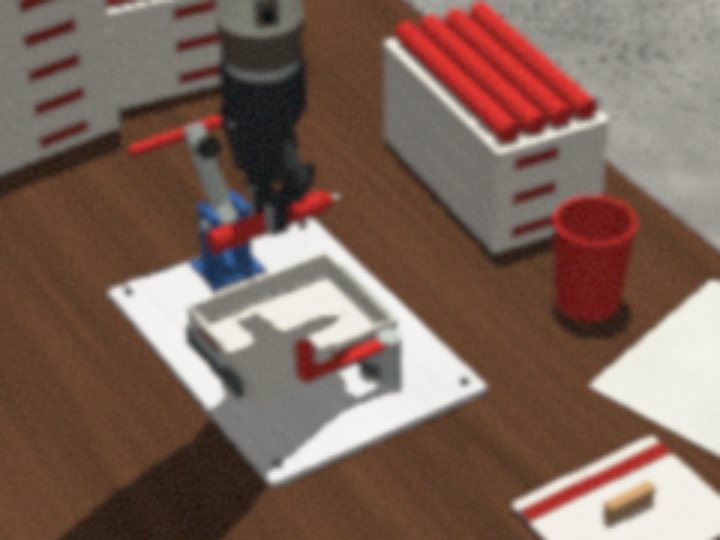

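The side crop shows the candle held level over the carton, from its base at (210,240) to the wick tip at (338,197).

Run:
```python
from h import *
print(atz("side",np.array([[212,238],[338,197]])/3+[180,120],.137).round(4))
print(atz("top",[[384,247],[386,298.5]],.011).round(4))
im,d=snap("top");h=cv2.cvtColor(im,cv2.COLOR_BGR2HSV)
print(world("top",[[413,250.5],[406,300.5]],[1.35,1.35]).round(3))
```

```text
[[0.4368 0.1619 0.137 ]
 [0.5656 0.1559 0.137 ]]
[[ 0.4868 -0.245   0.011 ]
 [ 0.3495 -0.246   0.011 ]]
[[ 0.474 -0.319  0.031]
 [ 0.344 -0.3    0.008]]
```

>>> apply_moves(targets=[[[0, 0, -0.8, 0, -1], [0, 0, -0.8, 0, -1], [0, 0, -0.5, 0, -1], [0, 0, -0.35, 0, -1], [0, 0, -0.2, 0, -1], [0, 0, -0.1, 0, -1], [0, 0, 0, 0, -1], [0, 0, 0, 0, -1]]])

```text
clock: 10.28
eef_pos: [0.4983, 0.1602, 0.039]
tool_rot: [-0.01, 1.0, 0.0, 0.001]
ft_force: [0.6, 0.4, 0.4]
grip_width: 0.0201
grasp_force: 59.1
```

>>> apply_moves(targets=[[[0, 0, -0.07, 0, -1], [0, 0, 0, 0, -1], [0, 0, 0, 0, -0.3], [0, 0, 0, 0, -0.25], [0, 0, 0, 0, -0.25], [0, 0, 0, 0, -0.25], [0, 0, 0.3, 0, -0.25], [0, 0, 0.7, 0, -0.25]]])

```text
clock: 10.95
eef_pos: [0.4946, 0.1596, 0.0726]
tool_rot: [-0.011, 1.0, -0.001, -0.004]
ft_force: [-0.2, 0.9, 0.3]
grip_width: 0.0321
grasp_force: 0.0
```

>>> apply_moves(targets=[[[0, 0, 0.9, 0, 0], [0, -0.2, 0.9, 0, 0], [-0.17, -0.95, 0, 0, 0], [-0.17, -0.95, 0, 0, 0], [-0.17, -0.95, 0, 0, 0], [-0.17, -0.95, 0, 0, 0], [-0.17, -0.95, 0, 0, 0], [-0.17, -0.95, 0, 0, 0]]])

```text
clock: 11.62
eef_pos: [0.4563, -0.077, 0.1478]
tool_rot: [-0.011, 1.0, -0.0, 0.0]
ft_force: [1.3, -0.2, -0.6]
grip_width: 0.0425
grasp_force: 0.0
```

>>> apply_moves(targets=[[[-0.17, -0.95, 0, -2.2, 0], [-0.17, -0.95, 0, -2.2, 0], [-0.17, -0.95, 0, -2.2, 0], [-0.17, -0.95, 0, -2, 0], [-0.17, -0.95, 0, -2, 0], [-0.17, -0.95, 0, 0, 0], [0, 0, 0, 0, 0]]])

```text
clock: 12.2
eef_pos: [0.4151, -0.3098, 0.1478]
tool_rot: [0.085, 0.996, -0.002, 0.001]
ft_force: [0.9, 0.3, 0.5]
grip_width: 0.0429
grasp_force: 0.0
```

Run:
```python
from seg import *
for n in("top","side"):
    im,d=snap(n); print(n);[print(*b) for b in blobs(n,dict(im=im,d=d),box=(.3,.6,-.45,.25))]
print(get_obs()["eef_pos"])
```

```text
top
[356. 215.] 95 [ 0.5758 -0.1712  0.0071] [0.0024 0.0116] [ 575.4 -170.9] [14.1 47.3] 88.6
[231. 244.] 345 [0.4955 0.1593 0.0316] [0.0253 0.0375] [498.2 159.8] [125.3  20.3] 1.2
[277. 242.] 154 [0.4936 0.0368 0.0682] [0.0556 0.0957] [493.   37.6] [88.6 15.3] 3.5
[408. 276.] 69 [ 0.4071 -0.306   0.0213] [0.0097 0.0263] [ 410.9 -303. ] [29.6 38.2] 40.9
side
[272. 225.] 198 [0.494  0.1542 0.0285] [0.022  0.0341] [495.3 154. ] [120.2  17.6] 2.0
[291. 239.] 143 [0.4867 0.036  0.0646] [0.0543 0.0935] [493.2  52.8] [90.2 53. ] 3.5
[362. 288.] 48 [ 0.5771 -0.1715  0.0077] [0.0034 0.0124] [ 577.1 -172.3] [44.5 14.7] 0.6
[336. 352.] 521 [ 0.4002 -0.3131  0.0153] [0.0027 0.0222] [ 409.3 -307.1] [ 37.8 135.1] 80.0
[ 0.41544894 -0.30469414  0.14732597]
```

>>> apply_moves(targets=[[[-0.15, -0.1, -0.8, 0, 0], [0, 0, -0.8, 0, 0], [0, 0, -0.8, 0, 0], [0, 0, -0.4, 0, 0], [0, 0, -0.3, 0, 0], [0, 0, 0, 0, 0], [0, 0, 0, 0, 0]]])

```text
clock: 12.88
eef_pos: [0.41, -0.3056, 0.0231]
tool_rot: [0.08, 0.997, 0.001, -0.001]
ft_force: [0.5, -0.8, 0.2]
grip_width: 0.0426
grasp_force: 0.0
```

>>> apply_moves(targets=[[[0, 0, 0, 0, -0.4], [0, 0, 0, 0, -1], [0, 0, 0, 0, -1], [0, 0, 0, 0, -1], [0, 0, 0, 0, -1], [0, 0, 0.4, 0, -1], [0, 0, 0.6, 0, -1], [0, 0, 0, 0, -1]]])

```text
clock: 13.55
eef_pos: [0.4124, -0.3093, 0.0676]
tool_rot: [0.082, 0.997, -0.002, 0.003]
ft_force: [0.5, -0.9, 0.3]
grip_width: 0.0202
grasp_force: 58.9
```

>>> apply_moves(targets=[[[0, 0, 0.9, 0, -1], [0, 0, 0.9, 0, -1], [0.2, 0.9, 0.2, 2, -1], [0.2, 0.9, 0, 2, -1], [0.2, 0.9, 0, 2, -1], [0.2, 0.9, 0, 2, -1], [0.2, 0.9, 0, 2.3, -1], [0.2, 0.9, 0, 0, -1]]])

```text
clock: 14.22
eef_pos: [0.4581, -0.0899, 0.1436]
tool_rot: [-0.009, 1.0, -0.0, 0.0]
ft_force: [1.2, -0.3, 0.4]
grip_width: 0.0201
grasp_force: 59.0
```

>>> apply_moves(targets=[[[0.2, 0.9, 0, 0, -1], [0.2, 0.9, 0, 0, -1], [0.2, 0.9, 0, 0, -1], [0.2, 0.9, 0, 0, -1], [0.2, 0.9, 0, 0, -1], [0.07, 0.63, 0, 0, -1], [0, 0, 0, 0, -1], [0, 0, 0, 0, -1]]])

```text
clock: 14.88
eef_pos: [0.5007, 0.115, 0.1432]
tool_rot: [-0.01, 1.0, -0.0, -0.0]
ft_force: [0.9, -0.5, -0.3]
grip_width: 0.0199
grasp_force: 59.0
```

Run:
```python
from seg import *
im,d=snap("side"); cv2.imwrite("pics/s3.png",cv2.resize(im[150:300,180:400],None,fx=3,fy=3)); print(get_obs()["eef_pos"])
```

```text
[0.50050249 0.11392225 0.14318806]
```

View pics/s3.png

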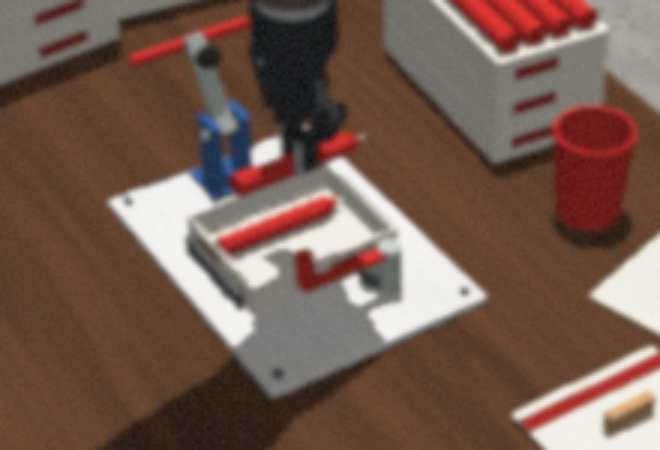

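The first candle lies flat in the carton. The second is held level, from its base at (234,180) to the wick tip at (365,137).

Run:
```python
from h import *
print(atz("side",np.array([[235,180],[365,137]])/3+[180,150],.132).round(4))
```

```text
[[0.435  0.1154 0.132 ]
 [0.5661 0.1087 0.132 ]]
```

>>> apply_moves(targets=[[[0, 0, -0.8, 0, -1], [0, 0, -0.8, 0, -1], [0, 0, -0.3, 0, -1], [0, 0, 0, 0, -1]]])

```text
clock: 15.27
eef_pos: [0.4975, 0.1115, 0.0641]
tool_rot: [-0.007, 1.0, -0.001, -0.004]
ft_force: [-0.9, -0.6, -0.8]
grip_width: 0.0201
grasp_force: 59.0
```

>>> apply_moves(targets=[[[0, 0, -0.3, 0, -1], [0, 0, -0.2, 0, -1], [0, 0, -0.17, 0, -1], [0, 0, 0, 0, -1], [0, 0, 0, 0, -1]]])

```text
clock: 15.68
eef_pos: [0.5009, 0.1134, 0.041]
tool_rot: [-0.008, 1.0, -0.0, -0.0]
ft_force: [0.2, 0.9, 0.4]
grip_width: 0.0202
grasp_force: 59.0
```

>>> apply_moves(targets=[[[0, 0, 0, 0, -0.3], [0, 0, 0, 0, -0.25], [0, 0, 0, 0, -0.25], [0, 0, 0, 0, -0.25], [0, 0, 0.3, 0, -0.25], [0, 0, 0.7, 0, -0.25], [0, 0, 0.8, 0, -0.2], [0, 0, 0.9, 0, -0.2]]])

```text
clock: 16.35
eef_pos: [0.4996, 0.1136, 0.1488]
tool_rot: [-0.008, 1.0, -0.0, -0.002]
ft_force: [0.9, 0.2, 0.1]
grip_width: 0.0344
grasp_force: 0.0
```

Run:
```python
from seg import *
for n in("top","side"):
    im,d=snap(n); W=cloud(n,d); h=cv2.cvtColor(im,cv2.COLOR_BGR2HSV).astype(int)
    [print(*b) for b in blobs(n,dict(im=im,d=d),box=(.3,.75,-.45,.25))]
    m=(h[...,0]>8)&(h[...,0]<25)&(h[...,1]>60)&(W[...,2]>.014)&(W[...,0]>.58)&(W[...,0]<.68)&(W[...,1]>-.26)&(W[...,1]<-.185)
    z=np.load(f"{n}0.npz")
    P=W[m]; print(n,m.sum(), P.mean(0) if len(P) else 0, cv2.minAreaRect((P[:,:2]*1000).astype(np.float32)) if len(P) else 0, np.percentile(P[:,2],[5,95]) if len(P) else 0)
```

```text
[275. 147.] 103 [0.747  0.0431 0.0693] [0.0193 0.1   ] [745.4  42.9] [ 8.9 44.9] 0.9
[355. 196.] 297 [ 0.629  -0.1704  0.0078] [0.003  0.0129] [ 630.5 -170.4] [157.3  15.3] 0.6
[277. 242.] 157 [0.4931 0.0369 0.0682] [0.0556 0.0962] [493.   38.9] [87.9 15.5] 1.6
top 85 [ 0.62987921 -0.21283626  0.02874765] ((629.9552612304688, -212.78445434570312), (48.3948860168457, 11.640180587768555), 0.19209015369415283) [0.02345199 0.03385208]
[368. 208.] 187 [0.7456 0.0381 0.0624] [0.0118 0.1001] [742.9  41.8] [13.8 50.1] 0.3
[272. 225.] 196 [0.4944 0.1542 0.0285] [0.0209 0.035 ] [496.1 155. ] [ 19.3 120.6] 89.0
[284. 236.] 319 [0.4876 0.0726 0.0482] [0.0228 0.0925] [495.   69.9] [ 91.4 123.1] 89.7
[378. 280.] 152 [ 0.6297 -0.17    0.0071] [0.0036 0.011 ] [ 632.7 -170.4] [161.1  15.2] 0.5
side 108 [ 0.62772567 -0.21742846  0.02507674] ((628.8123779296875, -216.27154541015625), (13.114802360534668, 54.11095428466797), 89.67831420898438) [0.01574308 0.03189874]
```

>>> apply_moves(targets=[[[0.362, -0.907, 0, 0, 0], [0.362, -0.907, 0, 0, 0], [0.362, -0.907, 0, 0, 0], [0.362, -0.907, 0, 0, 0], [0.362, -0.907, 0, 0, 0], [0.362, -0.907, 0, 0, 0], [0.362, -0.907, 0, 0, 0], [0.362, -0.907, 0, 0, 0]]])

```text
clock: 17.12
eef_pos: [0.6169, -0.1782, 0.1482]
tool_rot: [-0.008, 1.0, 0.0, -0.0]
ft_force: [0.1, -0.4, 0.1]
grip_width: 0.0428
grasp_force: 0.0
```

>>> apply_moves(targets=[[[0.362, -0.907, 0, 0, 0], [0, 0, -0.8, 0, 0], [0, 0, -0.8, 0, 0], [0, 0, -0.5, 0, 0], [0, 0, -0.3, 0, 0], [0, 0, 0, 0, 0], [0, 0, 0, 0, 0]]])

```text
clock: 17.7
eef_pos: [0.631, -0.2124, 0.0523]
tool_rot: [-0.008, 1.0, 0.0, -0.001]
ft_force: [-0.0, 0.2, 0.2]
grip_width: 0.0427
grasp_force: 0.0
```

>>> apply_moves(targets=[[[0, 0, -0.3, 0, 0], [0, 0, -0.24, 0, 0], [0, 0, 0, 0, -0.5], [0, 0, 0, 0, -0.7], [0, 0, 0, 0, -1], [0, 0, 0, 0, -1], [0, 0, 0, 0, -1], [0, 0, 0, 0, -1]]])

```text
clock: 18.37
eef_pos: [0.6314, -0.2128, 0.0315]
tool_rot: [-0.008, 1.0, -0.0, 0.0]
ft_force: [-0.6, 0.1, -0.1]
grip_width: 0.0102
grasp_force: 61.8
```

>>> apply_moves(targets=[[[0, 0, 0.3, 0, -1], [0, 0, 0.7, 0, -1], [0, 0, 0.8, 0, -1], [0, 0, 0.8, 0, -1], [0, 0, 0.3, 0, -1], [0, 0, 0, 0, -1], [0, 0, 0, 0, -1]]])

```text
clock: 18.95
eef_pos: [0.6317, -0.2129, 0.1486]
tool_rot: [-0.008, 1.0, -0.0, 0.001]
ft_force: [-0.4, -0.8, -1.3]
grip_width: 0.0105
grasp_force: 61.7
```

>>> apply_moves(targets=[[[0, 0.3, 0.4, 0, -1], [-0.33, 0.84, 0.1, 0, -1], [-0.33, 0.84, 0, 0, -1], [-0.33, 0.84, 0, 0, -1], [-0.33, 0.84, 0, 0, -1], [-0.33, 0.84, 0, 0, -1], [-0.33, 0.84, 0, 0, -1], [-0.33, 0.84, 0, 0, -1]]])

```text
clock: 19.62
eef_pos: [0.5362, 0.0358, 0.1649]
tool_rot: [-0.008, 1.0, -0.0, -0.002]
ft_force: [-0.5, -0.3, -1.8]
grip_width: 0.0102
grasp_force: 61.7
```

>>> apply_moves(targets=[[[-0.33, 0.84, 0, 0, -1], [-0.33, 0.84, 0, 0, -1], [-0.33, 0.84, 0, 0, -1], [0, 0.06, 0, 0, -1], [0, 0, 0, 0, -1], [0, 0, 0, 0, -1]]])

```text
clock: 20.12
eef_pos: [0.4983, 0.1374, 0.1657]
tool_rot: [-0.009, 1.0, -0.001, -0.001]
ft_force: [0.2, -0.8, -0.7]
grip_width: 0.0103
grasp_force: 61.6
```

Run:
```python
from seg import *
print(get_obs()["eef_pos"])
im,d=snap("side"); cv2.imwrite("pics/s4.png",cv2.resize(im[120:300,180:420],None,fx=3,fy=3))
im2,d2=snap("top"); 
z=np.load("top1.npz")
# jig/carton check on earlier clear top image
W=cloud("top",z["d"]);h=cv2.cvtColor(z["im"],cv2.COLOR_BGR2HSV)
# scan profile lines for carton floor (bright) edges in z
for v in (235,245,255):
    r=[(u,round(float(W[v,u,1]),4),round(float(W[v,u,2]),4)) for u in list(range(212,226))+list(range(256,270))]; print(r)
```

```text
[0.49827565 0.13742139 0.16571063]
[(212, 0.2116, 0.0304), (213, 0.2091, 0.029), (214, 0.207, 0.0262), (215, 0.2017, 0.0401), (216, 0.2013, 0.028), (217, 0.1995, 0.0233), (218, 0.1997, 0.0078), (219, 0.1964, 0.0111), (220, 0.1932, 0.0136), (221, 0.1911, 0.0103), (222, 0.1884, 0.0105), (223, 0.1857, 0.0106), (224, 0.1828, 0.0117), (225, 0.1802, 0.0112), (256, 0.097, 0.01), (257, 0.0943, 0.0101), (258, 0.0917, 0.0097), (259, 0.0891, 0.0089), (260, 0.0866, 0.0072), (261, 0.0836, 0.0104), (262, 0.0787, 0.0346), (263, 0.0762, 0.0329), (264, 0.0753, 0.013), (265, 0.073, 0.0096), (266, 0.0704, 0.0084), (267, 0.0677, 0.008), (268, 0.0656, 0.0011), (269, 0.0623, 0.0094)]
[(212, 0.2121, 0.0245), (213, 0.2091, 0.0262), (214, 0.206, 0.0285), (215, 0.2021, 0.0352), (216, 0.1994, 0.0356), (217, 0.2004, 0.0153), (218, 0.1986, 0.0107), (219, 0.1952, 0.0146), (220, 0.1927, 0.0134), (221, 0.1902, 0.0121), (222, 0.1885, 0.0066), (223, 0.1848, 0.0127), (224, 0.1822, 0.0122), (225, 0.1797, 0.0111), (256, 0.0969, 0.0092), (257, 0.0938, 0.0136), (258, 0.091, 0.0145), (259, 0.0889, 0.0092), (260, 0.0862, 0.0095), (261, 0.0831, 0.0139), (262, 0.0778, 0.0421), (263, 0.0755, 0.039), (264, 0.0753, 0.0111), (265, 0.0728, 0.0093), (266, 0.0699, 0.0119), (267, 0.0675, 0.0096), (268, 0.0647, 0.011), (269, 0.0617, 0.0148)]
[(212, 0.2116, 0.0237), (213, 0.2075, 0.0312), (214, 0.2051, 0.0303), (215, 0.2002, 0.042), (216, 0.2005, 0.0265), (217, 0.2, 0.0144), (218, 0.1979, 0.0115), (219, 0.1951, 0.0122), (220, 0.1923, 0.0129), (221, 0.1902, 0.0095), (222, 0.1872, 0.0113), (223, 0.1849, 0.0091), (224, 0.1821, 0.0096), (225, 0.1795, 0.0094), (256, 0.0971, 0.0054), (257, 0.0939, 0.01), (258, 0.0906, 0.0164), (259, 0.0884, 0.0125), (260, 0.0857, 0.0128), (261, 0.0831, 0.0123), (262, 0.0776, 0.0419), (263, 0.0754, 0.0386), (264, 0.0753, 0.0103), (265, 0.0724, 0.0123), (266, 0.0698, 0.0126), (267, 0.0674, 0.0093), (268, 0.0648, 0.0077), (269, 0.0619, 0.0116)]
```

View pics/s4.png

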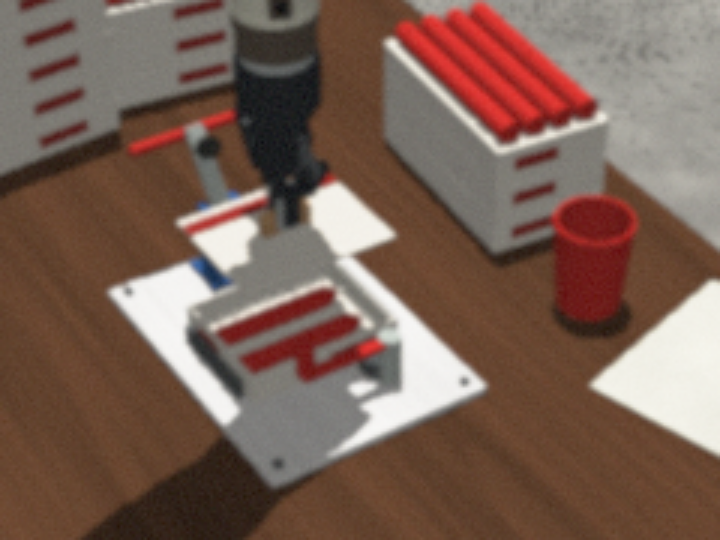

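The side crop shows both candles side by side in the carton and the lid held level above it.

>>> apply_moves(targets=[[[0.04, 0.02, -0.6, 0, -1], [0, 0, -0.6, 0, -1], [0, 0, -0.5, 0, -1], [0, 0, -0.25, 0, -1], [0, 0, -0.15, 0, -1], [0, 0, -0.15, 0, -1], [0, 0, -0.1, 0, -1], [0, 0, 0, 0, -1]]])

```text
clock: 20.88
eef_pos: [0.501, 0.1382, 0.073]
tool_rot: [-0.008, 1.0, 0.0, 0.0]
ft_force: [0.2, 0.5, -0.7]
grip_width: 0.0105
grasp_force: 61.6
```

>>> apply_moves(targets=[[[0, 0, -0.1, 0, -1], [0, 0, 0, 0, -1], [0, 0, 0, 0, -1]]])

```text
clock: 21.13
eef_pos: [0.501, 0.1386, 0.0695]
tool_rot: [-0.008, 1.0, 0.0, 0.0]
ft_force: [-0.0, 0.1, -1.0]
grip_width: 0.0102
grasp_force: 61.6
```

>>> apply_moves(targets=[[[0, 0, -0.06, 0, -1], [0, 0, 0, 0, -1], [0, 0, 0, 0, -1]]])

```text
clock: 21.38
eef_pos: [0.5014, 0.1388, 0.0684]
tool_rot: [-0.008, 1.0, 0.0, 0.001]
ft_force: [-1.3, -1.0, 7.4]
grip_width: 0.0105
grasp_force: 62.7
```

>>> apply_moves(targets=[[[0, 0, 0, 0, -0.6], [0, 0, 0, 0, -0.3], [0, 0, 0, 0, -0.1], [0, 0, 0, 0, 0], [0, 0, 0.7, 0, 0], [0, 0, 0.9, 0, 0], [0, 0, 0.9, 0, 0], [0, 0, 0.9, 0, 0]]])

```text
clock: 22.05
eef_pos: [0.5003, 0.1383, 0.2038]
tool_rot: [-0.008, 1.0, -0.0, -0.001]
ft_force: [1.7, 0.4, 1.0]
grip_width: 0.0428
grasp_force: 0.0
```

>>> apply_moves(targets=[[[-0.2, 0.8, 0, 0, 0], [-0.2, 0.8, 0, 0, 0], [-0.2, 0.8, 0, 0, 0], [-0.2, 0.8, 0, 0, 0], [-0.2, 0.8, 0, 0, 0], [-0.13, 0.62, 0, 0, 0], [0, 0, 0, 0, 0]]])

```text
clock: 22.63
eef_pos: [0.4544, 0.3277, 0.2023]
tool_rot: [-0.011, 1.0, 0.001, -0.0]
ft_force: [0.2, 0.3, -0.4]
grip_width: 0.0427
grasp_force: 0.0
```

Run:
```python
from seg import *
print(get_obs()["eef_pos"])
for n in("top","side"):
    im,d=snap(n); W=cloud(n,d); print(n)
    [print(*b) for b in blobs(n,dict(im=im,d=d),box=(.35,.62,-.45,.4),zr=(.02,.2))]
    h=cv2.cvtColor(im,cv2.COLOR_BGR2HSV).astype(int)
    m=(h[...,0]>8)&(h[...,0]<25)&(h[...,1]>60)&(W[...,2]>.05)&(W[...,0]>.45)&(W[...,0]<.55)&(W[...,1]>.1)&(W[...,1]<.17)&(W[...,2]<.09);P=W[m]
    print(m.sum(),P.mean(0),np.percentile(P,[4,96],0).round(4))
    m=(h[...,1]<60)&(h[...,2]>120)&(W[...,0]>.42)&(W[...,0]<.58)&(W[...,1]>.07)&(W[...,1]<.205)&(W[...,2]<.06)&(W[...,2]>.03);P=W[m]
    A=np.c_[P[:,:2],np.ones(len(P))]; print("lid plane",np.linalg.lstsq(A,P[:,2],rcond=None)[0],P.mean(0))
    cv2.imwrite(f"pics/{n}5.png",im)
```

```text
[0.45436438 0.32771632 0.2022747 ]
top
[158. 225.] 144 [0.5265 0.3246 0.1442] [0.1397 0.1479] [523.7 324.5] [13.5 80.7] 89.1
[222. 242.] 338 [0.5002 0.1833 0.0442] [0.0398 0.0484] [502.3 183.6] [154.7  15.2] 0.9
[277. 242.] 151 [0.494  0.0367 0.0679] [0.0549 0.0971] [493.2  38.6] [87.7 15.3] 1.9
[157. 259.] 36 [0.4416 0.3231 0.1441] [0.1397 0.1476] [442.3 322.5] [19.7 10.2] 3.8
96 [0.50056018 0.13734615 0.06575707] [[0.4782 0.1322 0.0606]
 [0.5232 0.1428 0.0701]]
lid plane [ 0.00273391 -0.00521889  0.04331981] [0.49975794 0.13018472 0.04400669]
side
[255. 159.] 60 [0.5366 0.3238 0.1416] [0.1349 0.1461] [537.5 322.4] [19.1 45.8] 81.5
[232. 167.] 77 [0.4592 0.3216 0.142 ] [0.1353 0.1471] [459.1 320.8] [55.6 17.9] 6.5
[268. 215.] 85 [0.4966 0.1833 0.0436] [0.0388 0.0482] [500.5 183.7] [142.5  17.5] 0.3
[291. 239.] 151 [0.4874 0.0363 0.0644] [0.0526 0.092 ] [498.8  52.9] [101.8  51.7] 3.5
91 [0.49813975 0.13470833 0.06207473] [[0.4756 0.1297 0.0517]
 [0.5196 0.1411 0.0693]]
lid plane [0.00409091 0.01239057 0.03913738] [0.4961201  0.12448935 0.04270946]
```

>>> apply_moves(targets=[[[0, -0.1, -0.6, 0, 0], [0, 0, -0.6, 0, 0], [0, 0, -0.3, 0, 0], [0, 0, 0, 0, 0], [0, 0, 0, 0, -0.5], [0, 0, 0, 0, -1], [0, 0, 0, 0, -1], [0, 0, 0, 0, -1]]])

```text
clock: 23.4
eef_pos: [0.4568, 0.3215, 0.1454]
tool_rot: [-0.009, 1.0, 0.003, 0.002]
ft_force: [-1.8, 5.3, 3.1]
grip_width: 0.01
grasp_force: 58.5
```

>>> apply_moves(targets=[[[0, 0, 0, 0, -1], [0, -0.31, 0.247, 0, -1], [0, -0.348, 0.19, 0, -1], [0, -0.376, 0.126, 0, -1], [0, -0.392, 0.059, 0, -1], [0, 0, 0, 0, -1], [0, 0, 0, 0, -1]]])

```text
clock: 23.98
eef_pos: [0.4579, 0.2627, 0.1717]
tool_rot: [-0.008, 1.0, 0.002, 0.003]
ft_force: [-0.9, 1.6, 12.0]
grip_width: 0.0098
grasp_force: 60.1
```

>>> apply_moves(targets=[[[0, -0.397, -0.01, 0, -1], [0, -0.389, -0.09, 0, -1], [0, -0.369, -0.15, 0, -1], [0, -0.339, -0.21, 0, -1], [0, -0.298, -0.262, 0, -1], [0, 0, 0, 0, -1], [0, 0, 0, 0, -1]]])

```text
clock: 24.57
eef_pos: [0.4588, 0.1907, 0.1401]
tool_rot: [-0.007, 1.0, 0.001, 0.003]
ft_force: [4.8, 1.7, -1.5]
grip_width: 0.0092
grasp_force: 59.8
```

>>> apply_moves(targets=[[[0, -0.247, -0.31, 0, -1], [0, -0.19, -0.348, 0, -1], [0, -0.126, -0.376, 0, -1], [0, 0, 0, 0, -1], [0, 0, 0, 0, -1]]])

```text
clock: 24.98
eef_pos: [0.4591, 0.1718, 0.099]
tool_rot: [-0.009, 1.0, 0.005, 0.003]
ft_force: [3.4, 10.7, -1.3]
grip_width: 0.0091
grasp_force: 58.6
```

>>> apply_moves(targets=[[[0, 0.02, -0.14, 0, -1], [0, 0.02, -0.1, 0, -1], [0, 0, 0, 0, -1], [0, 0, 0, 0, -1]]])

```text
clock: 25.32
eef_pos: [0.4614, 0.1716, 0.0934]
tool_rot: [-0.008, 1.0, 0.002, 0.007]
ft_force: [0.4, 2.3, 18.2]
grip_width: 0.0091
grasp_force: 65.7
```

>>> apply_moves(targets=[[[0, 0, 0, 0, -0.7], [0, 0, 0, 0, -0.4], [0, 0, 0, 0, -0.4], [0, 0, 0.4, 0, -0.4], [0, 0, 0.8, 0, -0.4], [0, 0, 0.8, 0, -0.4], [-0.6, -0.3, 0.5, 0, -0.2], [-0.8, -0.3, 0, 0, -0.2]]])

```text
clock: 25.98
eef_pos: [0.4036, 0.1465, 0.1919]
tool_rot: [-0.008, 1.0, 0.001, 0.005]
ft_force: [-0.6, 0.2, -0.0]
grip_width: 0.0341
grasp_force: 0.0
```

Run:
```python
from seg import *
print(get_obs()["eef_pos"])
im,d=snap("side"); cv2.imwrite("pics/s6.png",cv2.resize(im[120:300,180:420],None,fx=3,fy=3))
[print(*b) for b in blobs("side",dict(im=im,d=d),box=(.35,.62,-.1,.4),zr=(.02,.2))]
im,d=snap("top");[print(*b) for b in blobs("top",dict(im=im,d=d),box=(.35,.62,-.1,.4),zr=(.02,.2))]
```

```text
[0.40361846 0.14645023 0.1918507 ]
[266. 207.] 114 [0.4856 0.1695 0.0869] [0.0822 0.0917] [497.6 170.6] [125.7  17.3] 2.9
[280. 210.] 42 [0.5363 0.1841 0.0436] [0.0408 0.0475] [538.3 184.3] [66.5 13.6] 1.2
[257. 219.] 40 [0.4608 0.1822 0.0436] [0.0396 0.0476] [462.5 179.2] [64.6 18.8] 6.7
[291. 239.] 151 [0.487  0.036  0.0646] [0.054  0.0933] [500.1  54.2] [103.7  52.3] 4.9
[222. 231.] 199 [0.522  0.1767 0.0786] [0.0424 0.0936] [521.  179.5] [116.3  22.8] 3.1
[277. 242.] 148 [0.4934 0.0366 0.0683] [0.056  0.0962] [493.5  37.9] [87.8 15.2] 3.2
```

View pics/s6.png

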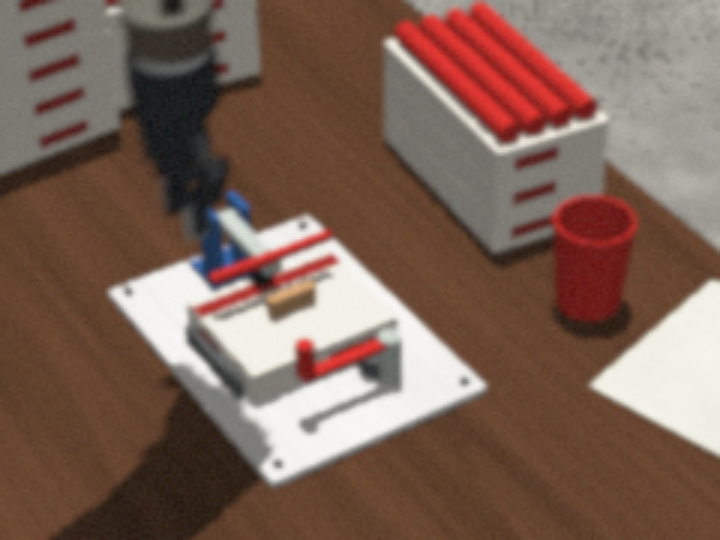

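The side crop shows the clamp bar at (270,255) resting over the fitted lid, with the lever still locked and the cup standing. I'll let it press for more than 4 s.

>>> apply_moves(targets=[[[0, 0, 0, 0, -0.2], [0, 0, 0, 0, -0.2], [0, 0, 0, 0, -0.2], [0, 0, 0, 0, -0.2], [0, 0, 0, 0, -0.2], [0, 0, 0, 0, -0.2], [0, 0, 0, 0, -0.2], [0, 0, 0, 0, -0.2]]])

```text
clock: 26.75
eef_pos: [0.3997, 0.1457, 0.1876]
tool_rot: [-0.008, 1.0, -0.0, -0.0]
ft_force: [-0.3, -0.2, -0.6]
grip_width: 0.0341
grasp_force: 0.0
```

>>> apply_moves(targets=[[[0, 0, 0, 0, -0.2], [0, 0, 0, 0, -0.2], [0, 0, 0, 0, -0.2], [0, 0, 0, 0, -0.2], [0, 0, 0, 0, -0.2], [0, 0, 0, 0, -0.2], [0, 0, 0, 0, -0.2], [0, 0, 0, 0, -0.2]]])

```text
clock: 27.42
eef_pos: [0.3996, 0.1456, 0.1878]
tool_rot: [-0.008, 1.0, -0.0, 0.0]
ft_force: [0.9, -0.4, -0.2]
grip_width: 0.034
grasp_force: 0.0
```

>>> apply_moves(targets=[[[0, 0, 0, 0, -0.2], [0, 0, 0, 0, -0.2], [0, 0, 0, 0, -0.2], [0, 0, 0, 0, -0.2], [0, 0, 0, 0, -0.2], [0, 0, 0, 0, -0.2], [0, 0, 0, 0, -0.2], [0, 0, 0, 0, -0.2]]])

```text
clock: 28.08
eef_pos: [0.3996, 0.1456, 0.1878]
tool_rot: [-0.008, 1.0, -0.0, 0.0]
ft_force: [0.2, 0.4, -1.1]
grip_width: 0.0343
grasp_force: 0.0
```

>>> apply_moves(targets=[[[0, 0, 0, 0, -0.2], [0, 0, 0, 0, -0.2], [0, 0, 0, 0, -0.2], [0, 0, 0, 0, -0.2], [0, 0, 0, 0, -0.2], [0, 0, 0, 0, -0.2], [0, 0, 0, 0, -0.2], [0, 0, 0, 0, -0.2]]])

```text
clock: 28.75
eef_pos: [0.3996, 0.1456, 0.1877]
tool_rot: [-0.008, 1.0, -0.0, -0.0]
ft_force: [0.4, 0.6, -0.5]
grip_width: 0.0337
grasp_force: 0.0
```

>>> apply_moves(targets=[[[0, 0, 0, 0, -0.2], [0, 0, 0, 0, -0.2], [0, 0, 0, 0, -0.2], [0, 0, 0, 0, -0.2], [0, 0, 0, 0, -0.2], [0, 0, 0, 0, -0.2], [0, 0, 0, 0, -0.2], [0, 0, 0, 0, -0.2]]])

```text
clock: 29.42
eef_pos: [0.3996, 0.1456, 0.1878]
tool_rot: [-0.008, 1.0, -0.0, 0.0]
ft_force: [0.5, -0.4, -0.3]
grip_width: 0.034
grasp_force: 0.0
```

>>> apply_moves(targets=[[[0.7, 0.3, 0, 0, -0.3], [0.7, 0.3, 0, 0, -0.3], [0, 0.02, 0, 0, -0.3], [0, 0, -0.8, 0, -0.3], [0, 0, -0.8, 0, -0.3], [0, 0, -0.5, 0, -0.3], [0, 0, 0, 0, -0.3], [0, 0, 0, 0, -0.3]]])

```text
clock: 30.08
eef_pos: [0.4545, 0.17, 0.103]
tool_rot: [-0.008, 1.0, -0.001, -0.001]
ft_force: [0.8, 0.0, 1.0]
grip_width: 0.0296
grasp_force: 0.0
```

>>> apply_moves(targets=[[[0, 0, -0.2, 0, -0.3], [0, 0, -0.12, 0, -0.3], [0, 0, 0, 0, -0.6], [0, 0, 0, 0, -1], [0, 0, 0, 0, -1], [0, 0, 0, 0, -1], [0, 0, 0, 0, -1], [0, 0, 0, 0, -1]]])

```text
clock: 30.75
eef_pos: [0.4558, 0.1715, 0.0916]
tool_rot: [-0.009, 1.0, 0.001, 0.0]
ft_force: [-2.0, 4.4, 0.6]
grip_width: 0.0098
grasp_force: 58.8
```

>>> apply_moves(targets=[[[0, 0.05, 0.281, 0, -1], [0, 0.126, 0.376, 0, -1], [0, 0.19, 0.348, 0, -1], [0, 0.247, 0.31, 0, -1], [0, 0.298, 0.262, 0, -1], [0, 0.339, 0.207, 0, -1], [0, 0, 0, 0, -1], [0, 0, 0, 0, -1]]])

```text
clock: 31.42
eef_pos: [0.455, 0.2157, 0.1642]
tool_rot: [-0.007, 1.0, -0.006, 0.001]
ft_force: [-4.3, -13.5, 14.7]
grip_width: 0.0095
grasp_force: 60.0
```

>>> apply_moves(targets=[[[0, 0.369, 0.12, 0, -1], [0, 0.389, 0.06, 0, -1], [0, 0.397, 0, 0, -1], [0, 0.392, -0.06, 0, -1], [0, 0, 0, 0, -1], [0, 0, 0, 0, -1]]])

```text
clock: 31.92
eef_pos: [0.4538, 0.2836, 0.1698]
tool_rot: [-0.009, 1.0, 0.001, -0.001]
ft_force: [-10.4, 0.9, 16.1]
grip_width: 0.0096
grasp_force: 67.0
```

>>> apply_moves(targets=[[[0, 0.376, -0.126, 0, -1], [0, 0.348, -0.19, 0, -1], [0, 0.29, -0.22, 0, -1], [0, 0, 0, 0, -1], [0, 0, 0, 0, -1]]])

```text
clock: 32.33
eef_pos: [0.4537, 0.3238, 0.145]
tool_rot: [-0.01, 1.0, 0.0, -0.002]
ft_force: [-3.7, 2.9, -0.4]
grip_width: 0.0092
grasp_force: 70.7
```

>>> apply_moves(targets=[[[0, 0, 0, 0, -0.6], [0, 0, 0, 0, -0.3], [0, 0, 0, 0, -0.3], [0, 0, 0.6, 0, -0.3], [0, 0, 0.9, 0, -0.5], [0, -0.9, 0, 0, -1], [0, -0.9, 0, 0, -1], [0, -0.9, 0, 0, -1]]])

```text
clock: 33.0
eef_pos: [0.4564, 0.2138, 0.2068]
tool_rot: [-0.009, 1.0, -0.0, 0.002]
ft_force: [0.9, -0.2, 0.3]
grip_width: -0.0001
grasp_force: 0.0
```

>>> apply_moves(targets=[[[0, -0.9, 0, 0, -1], [0, -0.9, 0, 0, -1], [0, -0.9, 0, 0, -1], [0.05, -0.95, 0, 0, -1], [0, 0, 0, 0, -1], [0, 0, 0, 0, -1]]])

```text
clock: 33.5
eef_pos: [0.458, 0.0664, 0.2062]
tool_rot: [-0.006, 1.0, -0.0, 0.001]
ft_force: [0.2, -0.4, 0.8]
grip_width: 0.0001
grasp_force: 0.0
```

Run:
```python
from seg import *
print(get_obs()["eef_pos"],get_obs()["grip_width"])
for n in("side","top"):
    im,d=snap(n); print(n);[print(*b) for b in blobs(n,dict(im=im,d=d),box=(.35,.62,-.1,.4),zr=(.02,.2))]
```

```text
[0.4579811  0.06642005 0.20617217] 8.446191492569941e-05
side
[252. 160.] 34 [0.5265 0.3235 0.1418] [0.1362 0.1474] [526.1 324.5] [17.8 25.1] 76.1
[231. 167.] 78 [0.4592 0.3223 0.1415] [0.1349 0.1468] [458.8 321.5] [14.1 58.1] 88.9
[268. 215.] 84 [0.4992 0.1828 0.0438] [0.0399 0.0481] [500.2 181.1] [148.6  16.7] 2.5
[291. 239.] 148 [0.4888 0.0364 0.0632] [0.053  0.0909] [498.6  54.1] [100.3  53.2] 3.5
top
[157. 237.] 245 [0.4975 0.3241 0.144 ] [0.139 0.148] [498.4 324.7] [130.8  14.6] 0.3
[277. 232.] 57 [0.5221 0.0377 0.0601] [0.0568 0.0651] [522.4  40.1] [29.9 15.5] 0.0
[277. 254.] 38 [0.4587 0.0351 0.0902] [0.0601 0.0993] [461.9  35.4] [25.2 10.4] 1.5
```

>>> apply_moves(targets=[[[0, 0.1, -0.7, 0, -1], [0, 0, -0.8, 0, -1], [0, 0, -0.8, 0, -1], [0, 0, -0.5, 0, -1], [0, 0, -0.2, 0, -1], [0, 0, 0, 0, -1]]])

```text
clock: 34.1
eef_pos: [0.4559, 0.0739, 0.0838]
tool_rot: [-0.009, 1.0, -0.0, -0.002]
ft_force: [-0.8, -0.3, 0.3]
grip_width: -0.0003
grasp_force: 0.0
```

>>> apply_moves(targets=[[[-0.07, -0.4, 0, 0, -1], [-0.07, -0.4, 0, 0, -1], [0.04, -0.3, 0, 0, -1], [0.04, -0.3, 0, 0, -1], [0.11, -0.28, 0, 0, -1], [0.12, -0.28, 0, 0, -1], [0, 0, 0, 0, -1]]])

```text
clock: 34.68
eef_pos: [0.4662, -0.007, 0.0867]
tool_rot: [-0.007, 1.0, -0.001, 0.001]
ft_force: [-0.4, 0.3, -0.6]
grip_width: 0.0001
grasp_force: 0.0
```

>>> apply_moves(targets=[[[0.16, -0.25, 0, 0, -1], [0.18, -0.25, 0, 0, -1], [0.24, -0.2, 0, 0, -1], [0.24, -0.18, 0, 0, -1], [0, 0, 0, 0, -1]]])

```text
clock: 35.1
eef_pos: [0.4991, -0.0426, 0.0856]
tool_rot: [-0.007, 1.0, -0.001, 0.001]
ft_force: [1.4, 0.2, -0.2]
grip_width: 0.0001
grasp_force: 0.0
```

Run:
```python
from seg import *
print(get_obs()["eef_pos"])
for n in("side","top"):
    im,d=snap(n); print(n);[print(*b) for b in blobs(n,dict(im=im,d=d),box=(.35,.62,-.1,.1),zr=(.05,.11),minpx=10)]
    cv2.imwrite(f"pics/{n}7.png",cv2.resize(im[180:300,220:390],None,fx=4,fy=4))
```

```text
[ 0.49912595 -0.04262429  0.08558326]
side
[317. 250.] 32 [ 0.5124 -0.0523  0.0796] [0.0661 0.0929] [510.9 -54.1] [13.2  8. ] 55.8
top
```

View pics/side7.png

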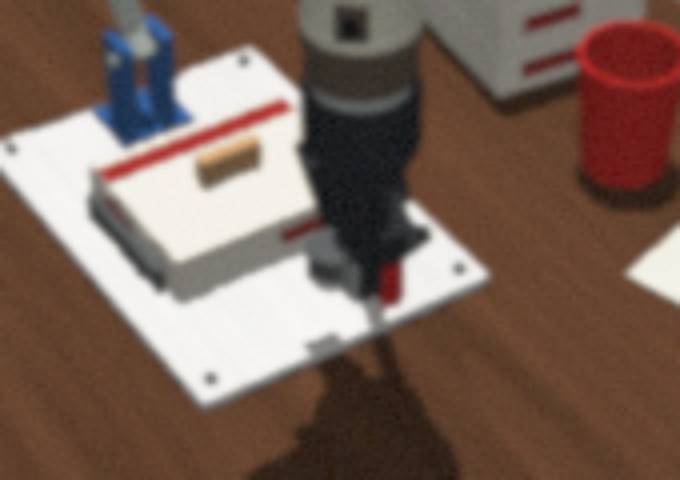

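The side crop shows the knob at (390,285), just ahead of the fingers on their +x side. I'll keep pushing to the open stop.

>>> apply_moves(targets=[[[0.25, -0.15, 0, 0, -1], [0.25, -0.1, 0, 0, -1], [0.15, 0, 0, 0, -1], [0, 0, 0, 0, -1], [0, 0, 0, 0, -1]]])

```text
clock: 35.62
eef_pos: [0.5234, -0.0505, 0.0857]
tool_rot: [-0.008, 1.0, 0.0, 0.0]
ft_force: [0.2, 0.1, -0.5]
grip_width: -0.0001
grasp_force: 0.0
```

>>> apply_moves(targets=[[[0.1, 0, 0, 0, -1], [0, 0, 0, 0, -1], [0, 0, 0, 0, -1]]])

```text
clock: 35.87
eef_pos: [0.5271, -0.0506, 0.0857]
tool_rot: [-0.008, 1.0, -0.0, 0.0]
ft_force: [-0.2, -0.1, -0.9]
grip_width: 0.0003
grasp_force: 0.4
```

>>> apply_moves(targets=[[[0.1, 0, 0, 0, -1], [0, 0, 0, 0, -1], [0, 0, 0, 0, -1]]])

```text
clock: 36.12
eef_pos: [0.5309, -0.0508, 0.0856]
tool_rot: [-0.008, 1.0, -0.0, -0.0]
ft_force: [-1.6, -0.4, 0.9]
grip_width: -0.0001
grasp_force: 1.3
```

>>> apply_moves(targets=[[[0.1, 0, 0, 0, -1], [0, 0, 0, 0, -1], [0, 0, 0, 0, -1]]])

```text
clock: 36.37
eef_pos: [0.5312, -0.0509, 0.0854]
tool_rot: [-0.008, 1.0, -0.0, -0.004]
ft_force: [-11.4, -2.0, 8.4]
grip_width: 0.0004
grasp_force: 5.9
```

The stop is reached. Next I back off, lift clear and verify.

>>> apply_moves(targets=[[[-0.4, 0, 0, 0, -1], [-0.3, 0, 0.5, 0, -1], [0, 0, 0.9, 0, -1], [0, 0, 0.9, 0, -1], [-0.6, -0.6, 0.5, 0, -1], [-0.6, -0.7, 0, 0, -1], [-0.6, -0.7, 0, 0, -1], [-0.6, -0.7, 0, 0, -1]]])

```text
clock: 37.03
eef_pos: [0.4116, -0.1595, 0.1988]
tool_rot: [-0.009, 1.0, -0.0, 0.002]
ft_force: [-0.3, -0.9, -1.0]
grip_width: -0.0003
grasp_force: 0.0
```

>>> apply_moves(targets=[[[-0.5, -0.7, 0, 0, -1], [-0.5, -0.7, 0, 0, -1], [0, -0.7, 0, 0, -1], [0, 0, 0, 0, -1], [0, 0, 0, 0, -1]]])

```text
clock: 37.45
eef_pos: [0.3717, -0.2441, 0.1981]
tool_rot: [-0.007, 1.0, -0.0, 0.001]
ft_force: [-0.4, 1.0, -0.0]
grip_width: -0.0002
grasp_force: 0.0
```

```bash
python3 jig.py 9
python3 - <<'E'
from seg import *
z=np.load("top9.npz");[print(*b) for b in blobs("top",z,box=(.35,.8,-.1,.4),zr=(.02,.2))]
W=cloud("top",z["d"]);h=cv2.cvtColor(z["im"],cv2.COLOR_BGR2HSV).astype(int)
m=(h[...,1]<60)&(h[...,2]>120)&(W[...,0]>.42)&(W[...,0]<.58)&(W[...,1]>.07)&(W[...,1]<.205)&(W[...,2]<.06)&(W[...,2]>.03);P=W[m]
A=np.c_[P[:,:2],np.ones(len(P))]; print("lid plane",np.linalg.lstsq(A,P[:,2],rcond=None)[0],P.mean(0))
im=z["im"];cv2.imwrite("pics/t9.png",cv2.resize(im[90:330,130:450],None,fx=2.4,fy=2.4))
E
```

```text
top lever 187 ((550.138916015625, -15.420520782470703), (85.24276733398438, 17.874069213867188), 89.4803466796875)
 knob 44 [ 0.5489 -0.0502  0.0934] [[0.5415, -0.0578, 0.0855], [0.5585, -0.0426, 0.0986]]
 rim 2224 [[0.4252, 0.0758, 0.0381], [0.5767, 0.1999, 0.0476]] ((501.291015625, 138.37078857421875), (159.1733856201172, 127.44386291503906), 0.776058554649353)
[275. 147.] 104 [0.7468 0.0435 0.0727] [0.0289 0.0999] [745.5  43.7] [ 8.7 46.8] 0.8
[222. 241.] 335 [0.501  0.1832 0.0448] [0.0404 0.0491] [502.2 183.5] [153.3  14.8] 1.2
[300. 221.] 193 [ 0.5483 -0.0216  0.0663] [0.0539 0.096 ] [548.2 -18.7] [30.9 92.1] 15.1
side lever 36 ((545.1302490234375, -56.274627685546875), (13.36546802520752, 10.649471282958984), 79.17997741699219)
 knob 19 [ 0.5471 -0.0555  0.0894] [[0.5415, -0.0599, 0.0818], [0.5515, -0.0506, 0.0966]]
 rim 983 [[0.4213, 0.075, 0.0361], [0.5569, 0.202, 0.0474]] ((499.03912353515625, 141.13279724121094), (160.8450927734375, 134.77088928222656), 1.383812665939331)
[368. 208.] 185 [0.7458 0.0385 0.0612] [0.012  0.0982] [743.6  40.4] [52.8 12.7] 90.0
[268. 215.] 81 [0.498  0.1834 0.0434] [0.0396 0.0469] [497.9 182.9] [134.5  14.7] 2.8
[328. 246.] 36 [ 0.5455 -0.0562  0.0813] [0.0671 0.0959] [545.1 -56.3] [13.4 10.6] 79.2
[197. 122.] 366 [0.7941 0.239  0.1408] [0.1334 0.1473] [796.  262.7] [204.8  15.5] 87.4
[184. 130.] 781 [0.771  0.2703 0.142 ] [0.1342 0.1479] [775.5 273.8] [220.   31.1] 86.2
[275. 141.] 340 [0.7661 0.0439 0.0699] [0.0269 0.1006] [770.5  42.9] [76.1 58.9] 90.0
[157. 236.] 248 [0.4977 0.3241 0.1442] [0.1395 0.148 ] [498.  324.3] [131.8  13.4] 1.0
[222. 241.] 335 [0.501  0.1832 0.0448] [0.0404 0.0491] [502.2 183.5] [153.3  14.8] 1.2
[300. 221.] 187 [ 0.5479 -0.0207  0.0684] [0.0548 0.0961] [550.1 -15.4] [85.2 17.9] 89.5
lid plane [ 0.00147474 -0.00214389  0.0434607 ] [0.49943151 0.1304463  0.04391757]
```

View pics/t9.png

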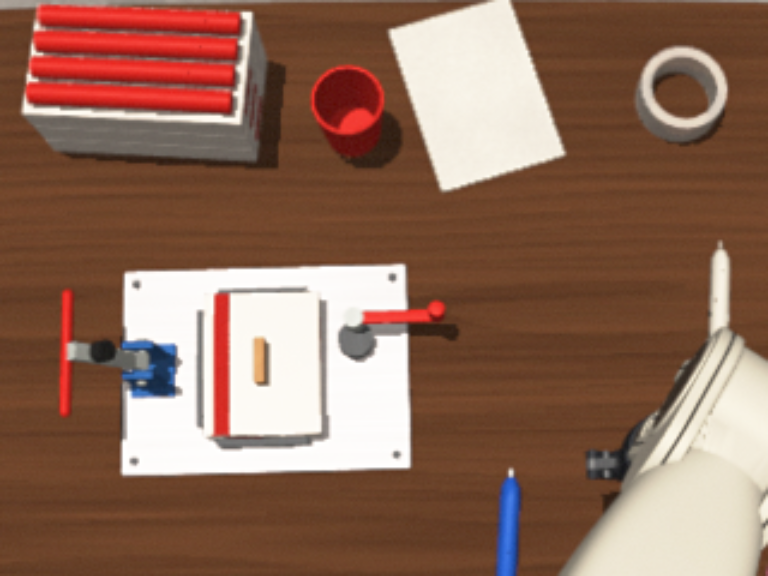

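The top view shows the carton closed with the lid square at (268,362) and the clamp back with its bar at (66,352). The lever is open with its knob at (437,310), and the cup stands at (347,105).

```bash
python3 -c "
from workcell import order; print(order.job_done())"
```

```text
the job is handed in; nothing more can be done
None
```

I handed the job in at about 37 s. Both red candles lie flat in the closed carton, the lid was pressed for over 4 s with the lever locked, the clamp and lever are back open, and the ivory candle and cup are undisturbed.

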